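Snap the pipette-rest post into its bench stand

TASK

Take the square pipette-rest post out of its grey parking block and, keeping it upright, lock it in the round-footed stand: hold its spring button flush so the post can slide into the stand's square tube, then push it down until it is fully home and the button pops out through the window, and make sure of the seat with a steady push of 15 to 20 N on its top, held for a second. Work gently - nothing may be forced harder than that against the stand - then let go, and leave the other things on the bench where they are.

Things in the scene. Friction and masses are not known exactly. Their poses are not given: they have to be found in the camera images.
- rest_post: Loose post, 0.13-0.21 kg: upright aluminium bar 24x24 mm, tapered black foot (lowest 8 mm, 17 mm wide at the bottom), on top a black cross bar 22 (x) by 78 mm (y), 9 thick, with a lip 6 wide and 7 mm high at each end; 112 mm tall in all. Origin: centre of the foot's underside; z up the post; the spring button sticks out of its -x face, 50 mm above the foot. Starts upright in the parking block.
- post_top (a point): Centre of the flat top of the post's cross bar, 105 mm above the foot's underside: the place to push down on. Sliding the post down with the button already inside the tube takes under 10 N; on the floor it is a hard stop.
- stand: Fixed stand: dark round foot, 84 mm in diameter, 8 thick; on it a grey square tube, 35 mm wide outside, 27 inside, rim 76 mm above the bench. In its front (-x) wall a window 18x18 mm, centred 18 mm below the rim. With the post's foot on the tube's floor and its button side to the window, the button is mid-window; it pops out about 2 mm before. Origin: centre of the foot's underside; z up.
- stand_mouth (a point): Centre of the tube's mouth at the rim, 76 mm above the bench; same axes as the stand.
- stand_floor (a point): Centre of the tube's floor, 68 mm below the rim, on which the foot finally rests; same axes as the stand.
- park: Parking block, fixed: grey plastic 56 x 56 x 26 mm with a square well 28 mm wide and 20 mm deep (its floor 6 mm above the bench) in which the post stands at the start. Origin: centre of its underside; axes as the post's, within 0.05 rad. A tall microscope (not listed, do not hit it) stands on the bench right of the work, from about x = 0.5 back, between y = 0.07 and -0.12.
- spring_button (a joint): Travel of the steel button in m: 0 = out (7 mm proud of the post's face), 0.007 = flush. Spring: 3 N out, 5 N flush. A straight cylinder 14 mm in diameter, no bevel: the tube's rim blocks it unless a finger pad holds it flush (other pad on the +x face). Pressing only its upper half leaves the lower half free to enter the tube, whose wall then keeps it in.
- button_face (a point): Centre of the button's outer face (it moves with the button); 19 mm from the post's axis along its -x when out, 50 mm above the foot.
- capillary_vial: Bystander: slim vial with a cap, 24 mm in diameter, 77 mm tall, upright between stand and parking block; origin at its underside.
- pen_2: Bystander: slim pen, 145 mm long, 9 mm high, lying along the front edge of the bench; origin underneath its middle.
- tally_counter: Bystander: round hand counter, 53 x 83 x 22 mm, lying behind the work; origin underneath its middle.
- stain_bottle_1: Bystander: amber dropper bottle, 36 mm in diameter, 102 mm tall, behind the work; origin at its underside.
- forceps: Bystander: steel forceps, 128 x 18 x 8 mm, lying to the right of the work; origin underneath its middle.
- carton_2: Bystander: small carton, 45 x 75 x 40 mm, behind the work; origin at its underside.
- timer: Bystander: flat bench timer, 66 x 62 x 19 mm, to the left of the work; origin at its underside.

How it is judged:
By the outcome, as a careful person would: the job done as asked, in the order asked, and still so for the second after the job is handed in, with the robot touching nothing.
It also fails if it takes over 64 s, if anything falls off the work surface, if the arm or the gripper's body presses on something with over 40 N, if the wrist force passes 120 N, or if a joint passes its speed limit or range.

ROBOT

A 6-joint arm with a two-finger parallel gripper is mounted at the origin on a cart in front of the work surface, level with it; the furniture and walls round the work are solid. World frame = base frame: x ahead of the robot, y to its left, z up, the work surface at z = 0. Lengths are in m, angles in rad, forces in N, time in s.
With the tool pointing down it reaches from about 0.25 to 0.775 m from the base axis. Payload 4 kg.
Tool frame: the origin (TCP) lies midway between the tips of the shut fingers; the grasp point (between the pads) lies 19 mm behind it; z points along the fingers, y is the line along which they close (so a half turn about z gives the same grasp; the last joint's range is limited). The gripper opens to 94 mm and grips with 3 to 60 N. Pads are 16 mm wide; open, the fingers measure 119 mm over their backs; the gripper's body (75 mm by 177 mm) begins 78 mm behind the grasp point.
Start: joints at [-1.291, 0.087, 1.371, -0, 1.684, -0.103], TCP at [0.205, -0.51, 0.175] pointing down, gripper open.
Joint ranges: [-3.1, 3.1], [-0.76, 2.03], [0.27, 2.55], [-1.08, 4.22], [0.17, 2.65], [-2.57, 2.57]. Speed limits (rad/s): [2.79, 2.79, 3.14, 3.14, 3.14, 3.14].

INTERFACE

Orientations are given as [roll, pitch, yaw] about the fixed x, y, z axes, in that order (R = Rz(yaw) Ry(pitch) Rx(roll)).
In Python, from bench import robot gives the robot as it stands.
- The arm moves only by the tool servo_tool, never from a script. Its argument "moves" is a list of rows, each a list of 5 numbers: the shift along the tool's x, y, z in units of 25 mm (1.0 is 25 mm), then the turn about the tool's z in units of 6 degrees (1.0 is 6 degrees), then the closure, from 0 (fully open) to 1 (shut). In form: [[dx, dy, dz, yaw, gripper], ...]. A call has 1 to 10 rows; each row is the pose to reach, as a shift and turn from the pose commanded when the call began, along the tool's axes at that moment; what a row does not reach only later rows make up. A row lasts 1/12 s, in which the tool goes at most 41.7 mm and 7.16 degrees, less where a joint would pass 70% of its speed; a pose out of reach is approached as far as the arm can. A call with a gripper value outside its range is refused whole. The fingers move at their own pace and stop on an object; the grip force is fixed at half the most. Time passes only in rows, so rows that repeat a pose let the fingers close. It gives the time, the measured TCP pose, the force, the opening and the grip force at its end, in the units of the state.
- robot.get_obs(): the state, without advancing time (a new reading comes with each control period).
- robot.snapshot(name): name is "side" or "top" or "wrist"; returns a dict with "image" (420x560x3 uint8, blue, green, red), "fx", "fy", "cx", "cy" (pixels), "eye" and "orientation" of the camera in the world; the wrist camera has in their place "T_tool_cam" (4x4, takes a point from camera to tool coordinates, whose origin is the TCP and whose axes are the flange's). Camera axes: x right, y down, z forward; pixel columns grow to the right and rows downward; lengths in m; the calibration is good to about 2 mm. A picture is of the moment at which its call begins: read the wrist's pose just before it. There is no depth.
- robot.close_job(): hands the job in; it is judged then, once.
The state is a dict: "time": time; "joint_positions": joint angles; "qvel": joint speeds; "joint_torque": joint torques, N m; "tool_pos": TCP position; "ee_rot": TCP orientation; "wrist_force": force on the tool from outside, world axes, zero at the start; "wrist_torque": the same for the moment, N m; "width": finger opening in m; "finger_force": force on a finger pad.
Only numpy, scipy, OpenCV 4.12 (cv2) and the standard library are available. Lean on these libraries where they do the work, as an engineer would, in place of code of your own. Each camera call takes 0.05 s, during which the arm holds its last target. There are 200 camera calls.

## Working session

There is one attempt and no reset: what is moved stays moved. The work goes in short steps, Python scripts to look and compute and a tool call to move; the robot and the scene stay as the last step left them, time stands still between calls to the robot, and variables do not carry over. Pictures are saved under pics/ and viewed, at most 10 in all, crops included, and the job is handed in when it is done.

Besides the shell and the picture viewer there is one more tool, called after "Request:" in YAML: its name, and indented under it one key for each argument. servo_tool: Moves the arm, as the interface text tells. Its arguments: {"type":"object","properties":{"moves":{"type":"array"}},"required":["moves"]}

```bash
mkdir -p pics
cat > h.py <<'E'
import numpy as np,cv2
from bench import robot
from scipy.spatial.transform import Rotation as R
def snap(n):
    o=robot.get_obs(); s=robot.snapshot(n)
    if 'T_tool_cam' in s:
        T=np.eye(4);T[:3,:3]=R.from_euler('xyz',o['ee_rot']).as_matrix() if len(np.ravel(o['ee_rot']))==3 else np.array(o['ee_rot'])
        T[:3,3]=o['tool_pos']; M=T@np.array(s['T_tool_cam']); s['E']=M[:3,3]; s['M']=M[:3,:3]
    else:
        q=np.array(s['orientation']); s['E']=np.array(s['eye']); s['M']=q if q.shape==(3,3) else (R.from_euler('xyz',q).as_matrix() if q.size==3 else None)
    return s
def ray(s,u,v):
    d=s['M']@np.array([(u-s['cx'])/s['fx'],(v-s['cy'])/s['fy'],1.]); return d/np.linalg.norm(d)
def plane(s,u,v,z):
    d=ray(s,u,v); return s['E']+d*(z-s['E'][2])/d[2]
def two(s1,p1,s2,p2):
    a,b=ray(s1,*p1),ray(s2,*p2); t=np.linalg.lstsq(np.c_[a,-b],s2['E']-s1['E'],rcond=None)[0]
    A=s1['E']+a*t[0];B=s2['E']+b*t[1]; return (A+B)/2,np.linalg.norm(A-B)
def proj(s,P):
    c=s['M'].T@(np.array(P)-s['E']); return s['cx']+s['fx']*c[0]/c[2], s['cy']+s['fy']*c[1]/c[2]
E
python3 - <<'E'
from h import *
o=robot.get_obs();print(o)
for n in('side','top'):
    s=snap(n);cv2.imwrite(f'pics/{n}0.png',s['image']);print(n,{k:v for k,v in s.items() if k!='image'})
E
```

```text
{'time': 0.0, 'joint_positions': array([-1.29112269e+00,  8.79845762e-02,  1.37226820e+00, -9.90410465e-06,
        1.68357918e+00, -1.03069859e-01]), 'qvel': array([ 9.29743050e-04,  5.78961769e-05,  4.10137936e-04, -1.47021639e-03,
       -1.00838425e-03, -1.79665488e-03]), 'joint_torque': array([ 4.36791424e-04, -3.40173376e+01, -3.02430689e+01,  7.19442498e-02,
        3.29017255e-02, -2.00842201e-04]), 'tool_pos': array([ 0.20524288, -0.50960379,  0.17378101]), 'ee_rot': array([-3.13936422e+00, -2.20605107e-04,  3.82742147e-01]), 'wrist_force': array([-0.12698951, -0.88687488,  0.29678843]), 'wrist_torque': array([-0.03520669,  0.03188702, -0.0098201 ]), 'finger_force': 0.0, 'width': 0.09375082128568187}
side {'fx': 510.2315713254827, 'fy': 510.2315713254827, 'cx': 278.1348157576978, 'cy': 211.84023198323035, 'eye': array([0.1444564, 1.1731857, 0.5588955]), 'orientation': array([-2.02174981, -0.01588577, -2.74983867]), 'E': array([0.1444564, 1.1731857, 0.5588955]), 'M': array([[-0.92412418, -0.17961593,  0.33724268],
       [-0.38176193,  0.39734745, -0.83448957],
       [ 0.0158851 , -0.8999184 , -0.43576891]])}
top {'fx': 457.0335887177046, 'fy': 457.0335887177046, 'cx': 278.68558414775134, 'cy': 207.65940516221696, 'eye': array([0.43570828, 0.28100967, 1.05467828]), 'orientation': array([-3.05470731, -0.01476409, -1.58065918]), 'E': array([0.43570828, 0.28100967, 1.05467828]), 'M': array([[-0.00986162, -0.99619202,  0.08662679],
       [-0.99984238,  0.00854443, -0.01556299],
       [ 0.01476355, -0.08676661, -0.99611927]])}
```

View pics/side0.png

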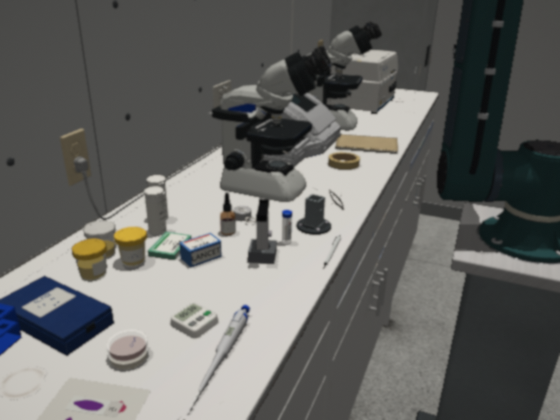

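View pics/top0.png

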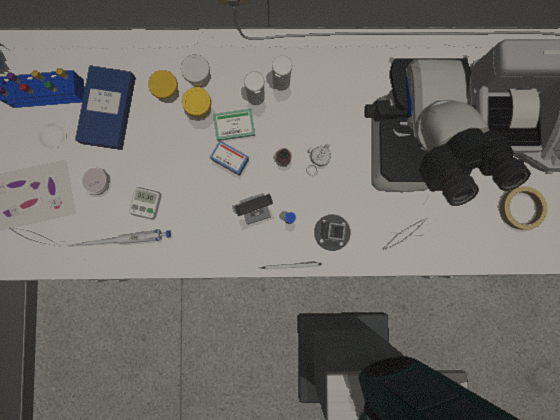

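The side view shows the post and block at about (262,235), the vial at (287,225) and the stand at (314,213). In the top view the cross bar is at about (252,204), the park block at (258,213), the vial cap at (289,217) and the stand at (332,231). I'll get coarse positions from these, then use the wrist camera.

Run:
```python
from h import *
s=snap('side');t=snap('top')
print('bar',two(t,(252.5,204),s,(263,204)),plane(t,252.5,204,.112))
print('vial',two(t,(289,217),s,(287.5,212)))
print('stand rim',two(t,(336,231),s,(315,197)),plane(t,332,232,.008),plane(t,337,232,.076))
w=snap('wrist');print(w['T_tool_cam'],w['fx'],w['cx'],w['cy'],w['E'],w['M'])
a=cv2.resize(t['image'][180:260,220:360],None,fx=5,fy=5,interpolation=cv2.INTER_CUBIC)
cv2.imwrite('pics/t1.png',a)
```

```text
bar (array([0.52370513, 0.31957119, 0.12400748]), np.float64(0.0019300994959516008)) [0.5257571  0.32042319 0.112     ]
vial (array([0.49942581, 0.24347488, 0.0772556 ]), np.float64(0.002103490153467313))
stand rim (array([0.46944077, 0.14351099, 0.07748687]), np.float64(8.198536331034717e-05)) [0.46967643 0.14298189 0.008     ] [0.46736904 0.14121091 0.076     ]
[[-2.54392472e-05 -9.65683373e-01 -2.59722204e-01  7.49481241e-02]
 [ 9.99999998e-01 -4.13418613e-05  5.57668952e-05  4.25686257e-04]
 [-6.45905627e-05 -2.59722202e-01  9.65683371e-01 -2.10492718e-01]
 [ 0.00000000e+00  0.00000000e+00  0.00000000e+00  1.00000000e+00]] 354.8122385555316 280.4964716599282 216.28254941235141 [ 0.27509199 -0.48249481  0.38476146] [[ 0.37351193 -0.89570053 -0.24126626]
 [-0.92762448 -0.36101933 -0.09580122]
 [-0.00129258  0.25958739 -0.96571876]]
```

View pics/t1.png

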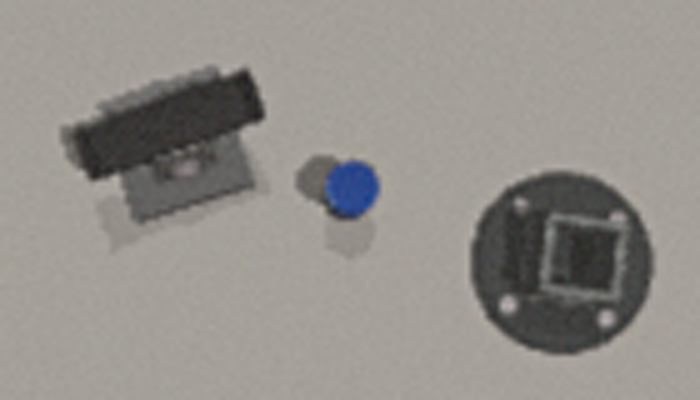

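The crossbar runs from (75,150) to (255,95) in the crop, so post yaw is about +0.3, with the button on the near (lower) side. The stand's square tube, at about (587,257) in the crop, has yaw of about -0.12. I'm moving to a viewing pose, well clear of the microscope.

Request:
servo_tool:
  moves:
    - [13,-18.9,-3,-11,0]
    - [13,-18.9,-3,-11,0]
    - [13,-18.9,-3,-11,0]
    - [13,-18.9,-3,-11,0]
    - [13,-18.9,-3,-11,0]
    - [13,-18.9,-3,-11,0]
    - [13,-18.9,-3,-11,0]
    - [13,-18.9,-3,-11,0]
    - [13,-18.9,-3,-11,0]
    - [13,-18.9,-3,-11,0]

```text
time: 1.08
tool_pos: [0.2952, -0.1052, 0.2294]
ee_rot: [3.14, 0.001, 1.538]
wrist_force: [2.1, -0.1, 0.9]
width: 0.0939
finger_force: 0.0
```

Request:
servo_tool:
  moves:
    - [8,1,-1,-1,0]
    - [8,1,-1,-1,0]
    - [8,1,-1,-1,0]
    - [8,1,-1,-1,0]
    - [8,1,-1,-1,0]
    - [13,5.8,-1.2,-1,0]
    - [13,5.8,-1.2,-1,0]
    - [13,5.8,-1.2,-1,0]
    - [13,5.8,-1.2,-1,0]
    - [13,5.8,-1.2,-1,0]

```text
time: 1.92
tool_pos: [0.4548, 0.2163, 0.2556]
ee_rot: [-3.138, -0.0, 1.643]
wrist_force: [-0.7, -0.7, -1.1]
width: 0.0935
finger_force: 0.0
```

Run:
```python
from h import *
print(robot.get_obs()['tool_pos'],robot.get_obs()['ee_rot'])
w=snap('wrist');cv2.imwrite('pics/w1.png',w['image'])
for P in([.525,.32,.112],[.468,.142,.076]):print(proj(w,P))
```

```text
[0.45477862 0.21629998 0.2555769 ] [-3.13773559e+00 -1.16985101e-04  1.64286159e+00]
(np.float64(363.4473363628783), np.float64(95.15151417627031))
(np.float64(288.13448035845835), np.float64(253.49698083682222))
```

View pics/w1.png

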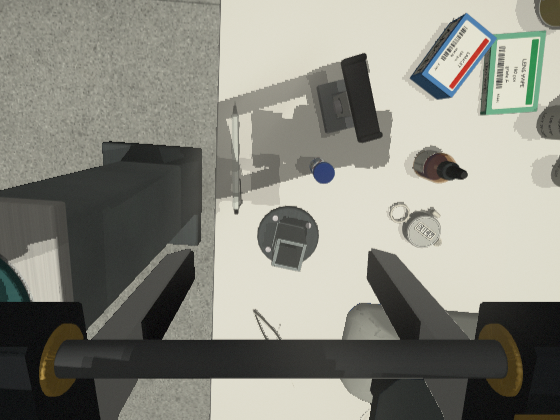

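The wrist view shows the bar at (362,97), the park block at (337,107), the vial at (322,172) and the stand rim at (289,254), all near the predictions. Next I'll take a second wrist view, aligned with the post, and triangulate.

Request:
servo_tool:
  moves:
    - [2,2,1.2,-2.2,0]
    - [2,2,1.2,-2.2,0]
    - [2,2,1.2,-2.2,0]
    - [2,2,1.2,-2.2,0]
    - [2,2,1.2,-2.2,0]
    - [2,2,1.2,-2.2,0]

```text
time: 2.47
tool_pos: [0.4982, 0.2648, 0.2311]
ee_rot: [3.139, 0.0, 1.868]
wrist_force: [0.2, 0.4, 0.8]
width: 0.0939
finger_force: 0.0
```

Run:
```python
from h import *
print(robot.get_obs()['tool_pos'],robot.get_obs()['ee_rot'])
w=snap('wrist');cv2.imwrite('pics/w2.png',w['image']);np.savez('w2.npz',M=w['M'],E=w['E'])
p=[proj(w,P) for P in([.525,.32,.112],[.468,.142,.076])];print(p)
w1=cv2.imread('pics/w1.png')
def crop(im,c,r,k):
    u,v=map(int,c);return cv2.resize(im[v-r:v+r,u-r:u+r],None,fx=k,fy=k,interpolation=cv2.INTER_NEAREST)
pp=[(362,100),(289,250)]
for c in p+pp: print(int(c[0]),int(c[1]))
def c2(im,c): 
    u,v=map(int,c); u=min(max(u,50),510);v=min(max(v,50),370); return crop(im,(u,v),50,3)
cv2.imwrite('pics/c2.png',np.vstack([np.hstack([c2(w1,pp[0]),c2(w1,pp[1])]),np.hstack([c2(w['image'],p[0]),c2(w['image'],p[1])])]))
```

```text
[0.4982324  0.26480911 0.23109833] [3.13875875e+00 1.78448242e-04 1.86806742e+00]
[(np.float64(326.07074743001795), np.float64(154.67069561820207)), (np.float64(223.07376772912602), np.float64(289.25377689740384))]
326 154
223 289
362 100
289 250
```

View pics/c2.png

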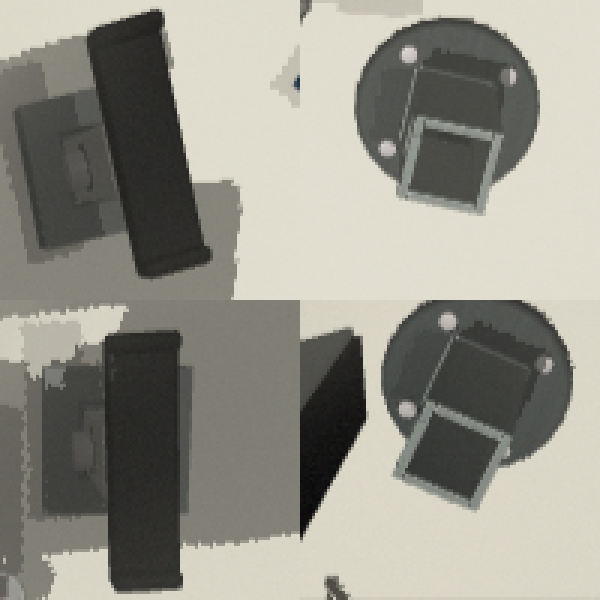

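View 1 (top) and view 2 (bottom) show the bar, block and rim corners clearly. I'll extract the bar and rim quads with masks and triangulate them.

```bash
cat > quad.py <<'E'
from h import *
def quad(im,c,r,kind,lo=None,hi=None):
    u,v=map(int,c); a=im[v-r:v+r,u-r:u+r].astype(int); g=a.mean(2)
    m=(g<(hi or 50)) if kind=='bar' else ((g>(lo or 118))&(g<(hi or 185))&(a[...,0]>=a[...,2]))
    m=m.astype(np.uint8); n,l,st,_=cv2.connectedComponentsWithStats(m)
    k=1+np.argmax(st[1:,4]); pts=np.argwhere(l==k)[:,::-1].astype(np.float32)
    box=cv2.boxPoints(cv2.minAreaRect(pts)) ; hull=cv2.convexHull(pts)[:,0]
    q=np.array([hull[np.argmin(((hull-b)**2).sum(1))] for b in box])
    return q+[u-r,v-r], st[k,4]
E
python3 - <<'E'
from quad import *
o=robot.get_obs()
w1=snap('wrist');z=np.load('w2.npz');
s2=dict(w1);s2.update(M=z['M'],E=z['E'],image=cv2.imread('pics/w2.png'))
T=np.eye(4);T[:3,:3]=R.from_euler('xyz',[-3.13773559,-1.17e-4,1.64286159]).as_matrix();T[:3,3]=[.45477862,.21629998,.2555769]
M=T@w1['T_tool_cam'];s1=dict(w1);s1.update(M=M[:3,:3],E=M[:3,3],image=cv2.imread('pics/w1.png'))
def order(q,s):  # by world x,y
    P=np.array([plane(s,*p,.1)[:2] for p in q]); c=P.mean(0); a=np.arctan2(*(P-c).T[::-1]); return q[np.argsort(a)]
for kind,c1,c2,r,h in(('bar',(362,100),(326,155),48,.112),('rim',(289,254),(223,289),22,.076)):
    q1,n1=quad(s1['image'],c1,r,kind);q2,n2=quad(s2['image'],c2,r,kind)
    q1=order(q1,s1);q2=order(q2,s2);print(kind,n1,n2,q1.round(1).tolist(),q2.round(1).tolist())
    X=[];
    for a,b in zip(q1,q2):
        p,e=two(s1,a,s2,b);X.append(p);print(p.round(4),round(e,4))
    X=np.array(X);print('centre',X.mean(0).round(4),'c1',two(s1,q1.mean(0),s2,q2.mean(0)))
    for s,q in((s1,q1),(s2,q2)):
        P=np.array([plane(s,*p,h)[:2] for p in q]);print(' plane',P.mean(0).round(4),'edges',np.linalg.norm(P-np.roll(P,-1,0),axis=1).round(4),'ang',[round(float(np.arctan2(*(P[(i+1)%4]-P[i])[::-1])),3) for i in range(4)])
E
```

```text
bar 2006 1872 [[359.0, 141.0], [380.0, 136.0], [365.0, 54.0], [341.0, 62.0]] [[313.0, 197.0], [334.0, 195.0], [335.0, 115.0], [311.0, 116.0]]
[0.5274 0.2775 0.1051] 0.0006
[0.5481 0.2841 0.0997] 0.0024
[0.5209 0.3553 0.1149] 0.0001
[0.5016 0.3488 0.1038] 0.0001
centre [0.5245 0.3164 0.1059] c1 (array([0.52407973, 0.31780297, 0.10583067]), np.float64(0.00079185574685265))
 plane [0.5235 0.3162] edges [0.0207 0.076  0.0228 0.0745] ang [0.305, 1.897, -2.766, -1.217]
 plane [0.5232 0.3173] edges [0.0199 0.0729 0.0214 0.074 ] ang [0.394, 1.895, -2.804, -1.226]
rim 1 15 [[278.0, 239.0], [278.0, 239.0], [278.0, 239.0], [278.0, 239.0]] [[208.0, 288.0], [210.0, 289.0], [213.0, 282.0], [213.0, 282.0]]
[0.4556 0.1896 0.1688] 0.0042
[0.4565 0.189  0.168 ] 0.006
[0.4561 0.177  0.1318] 0.0043
[0.4561 0.177  0.1318] 0.0043
centre [0.4561 0.1832 0.1501] c1 (array([0.45608641, 0.18350354, 0.15111507]), np.float64(0.004743196745113484))
 plane [0.4548 0.1591] edges [0. 0. 0. 0.] ang [0.0, 0.0, 0.0, 0.0]
 plane [0.4538 0.1428] edges [0.0025 0.0094 0.     0.0095] ang [-0.217, 1.451, 0.0, -1.957]
```

Request:
servo_tool:
  moves:
    - [1.7,1.6,2.4,-0.4,0]
    - [1.7,1.6,2.4,-0.4,0]
    - [1.7,1.6,2.4,-0.4,0]
    - [1.7,1.6,2.4,-0.4,0]
    - [1.7,1.6,2.4,-0.4,0]
    - [1.7,1.6,2.4,-0.4,0]

```text
time: 3.07
tool_pos: [0.525, 0.3178, 0.172]
ee_rot: [3.137, -0.0, 1.911]
wrist_force: [0.1, -0.5, -0.6]
width: 0.0944
finger_force: 0.0
```

Run:
```python
from quad import *
o=robot.get_obs();print(o['tool_pos'],o['ee_rot'])
w=snap('wrist');cv2.imwrite('pics/w3.png',w['image']);np.savez('w3.npz',M=w['M'],E=w['E'])
for P in([.524,.317,.118],[.524,.317,.056],[.468,.142,.076]):print(proj(w,P))
a=cv2.imread('pics/w1.png');print(a[260,268:308].tolist())
c=w['image'][100:400,100:460];cv2.imwrite('pics/c3.png',cv2.resize(c,None,fx=2,fy=2,interpolation=cv2.INTER_NEAREST))
```

```text
[0.52496795 0.31775794 0.17197293] [ 3.13721585e+00 -6.69540579e-05  1.91076113e+00]
(np.float64(279.2230012621724), np.float64(221.5301971683652))
(np.float64(279.23488261688516), np.float64(203.5910460934509))
(np.float64(167.63285352497394), np.float64(351.6209683037323))
[[209, 221, 225], [208, 221, 224], [191, 207, 210], [129, 136, 138], [85, 89, 89], [145, 154, 147], [143, 150, 145], [152, 159, 153], [68, 73, 71], [70, 74, 73], [70, 73, 73], [72, 76, 74], [71, 74, 73], [71, 75, 74], [69, 75, 74], [71, 75, 73], [71, 76, 75], [71, 76, 76], [71, 76, 75], [69, 73, 72], [73, 77, 78], [73, 77, 76], [70, 75, 74], [70, 75, 74], [72, 77, 76], [72, 76, 75], [72, 76, 76], [72, 77, 75], [69, 74, 74], [74, 80, 78], [72, 75, 75], [85, 91, 89], [146, 152, 148], [141, 149, 144], [138, 145, 140], [99, 106, 104], [131, 141, 142], [176, 190, 192], [209, 221, 224], [207, 221, 224]]
```

View pics/c3.png

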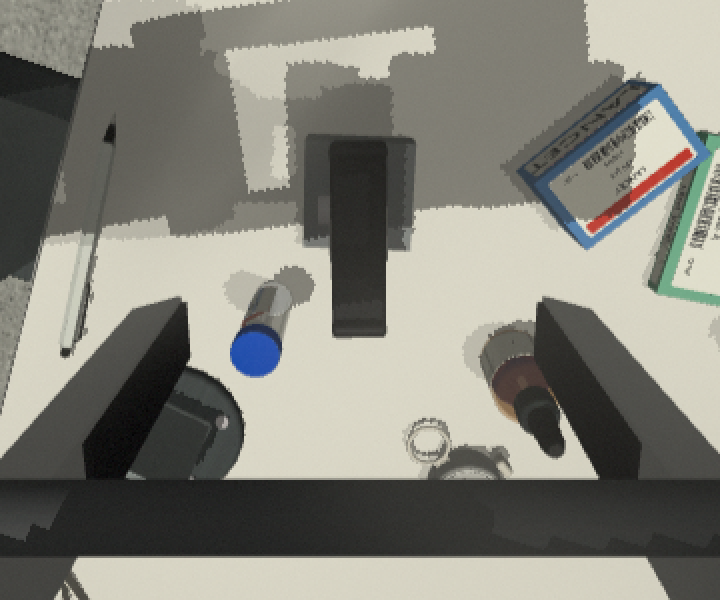

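The bar spans full-image columns 265–293 (centred at about 279.3, against 279.2 predicted) and rows 170–268. Its edges are vertical, so the yaw is aligned. Now checking the fore-aft centre and the rim.

```bash
cat > rim.py <<'E'
from h import *
def views():
    w=snap('wrist'); z=np.load('w2.npz'); s2=dict(w);s2.update(M=z['M'],E=z['E'],image=cv2.imread('pics/w2.png'))
    T=np.eye(4);T[:3,:3]=R.from_euler('xyz',[-3.13773559,-1.17e-4,1.64286159]).as_matrix();T[:3,3]=[.45477862,.21629998,.2555769]
    M=T@w['T_tool_cam'];s1=dict(w);s1.update(M=M[:3,:3],E=M[:3,3],image=cv2.imread('pics/w1.png'));return s1,s2
def inner(s,c,r=30):
    # inner well of the rim: dark region enclosed by the light rim -> quad by fitting the light ring's hull
    u,v=map(int,c);a=s['image'][v-r:v+r,u-r:u+r].astype(int)
    m=((a[...,1]>120)&(a[...,1]<175)&(a[...,1]-a[...,2]>=3)&(a[...,1]-a[...,0]<12)).astype(np.uint8)
    m=cv2.morphologyEx(m,cv2.MORPH_CLOSE,np.ones((2,2)))
    n,l,st,_=cv2.connectedComponentsWithStats(m);k=1+np.argmax(st[1:,4])
    P=np.argwhere(l==k)[:,::-1].astype(np.float32);return cv2.boxPoints(cv2.minAreaRect(P))+[u-r,v-r],st[k,4],P.mean(0)+[u-r,v-r]
E
python3 - <<'E'
from rim import *
w=snap('wrist');o=robot.get_obs()
Rt=R.from_euler('xyz',o['ee_rot']).as_matrix()
g=w['image'].mean(2)[:,272:287].mean(1);d=np.diff(g);print('edges',[(i,round(x)) for i,x in enumerate(d) if abs(x)>12 and 120<i<300])
c=np.array([*o['tool_pos'][:2],0])
for a,z in((.039,.102),(.039,.118),(-.039,.118),(.033,.118),(.033,.111),(-.033,.118)):
    print(a,z,np.round(proj(w,c+Rt[:,0]*[a,a,0]+[0,0,z]),1))
s1,s2=views();b1=inner(s1,(289,254));b2=inner(s2,(223,289));print(b1,b2)
def order(q,s):
    P=np.array([plane(s,*p,.076)[:2] for p in q]);c=P.mean(0);i=np.argsort((np.arctan2(*(P-c).T[::-1])));return q[i],P[i]
q1,P1=order(b1[0],s1);q2,P2=order(b2[0],s2)
for P in(P1,P2):print(P.mean(0).round(4),np.linalg.norm(P-np.roll(P,-1,0),axis=1).round(4),[round(float(np.arctan2(*(P[(i+1)%4]-P[i])[::-1])-k),3) for i,k in((0,0),(1,np.pi/2))])
X=np.array([two(s1,a,s2,b)[0] for a,b in zip(q1,q2)]);print(X.round(4),X.mean(0))
print(two(s1,b1[2],s2,b2[2]))
E
```

```text
edges [(132, -16), (133, -19), (137, -13), (138, -23), (141, -14), (167, -29), (267, 57), (268, 95)]
0.039 0.102 [280.6 167.9]
0.039 0.118 [280.7 170.6]
-0.039 0.118 [280.7 267.7]
0.033 0.118 [280.7 178.6]
0.033 0.111 [280.7 177.2]
-0.033 0.118 [280.7 260.7]
(array([[268.79024315, 265.31219101],
       [274.54146385, 238.47317028],
       [307.11708069, 245.45366287],
       [301.36585999, 272.29268265]]), np.int32(304), array([288.69407845, 254.73026276])) (array([[204.34498978, 298.10651779],
       [215.33068466, 272.83942795],
       [243.92528152, 285.27186203],
       [232.93958664, 310.53895187]]), np.int32(284), array([223.93309784, 291.16901398]))
[0.4678 0.1396] [0.0396 0.0343 0.0388 0.0341] [-0.153, -0.109]
[0.47   0.1392] [0.0356 0.0344 0.0349 0.034 ] [-0.162, -0.104]
[[0.448  0.1213 0.0679]
 [0.4855 0.1197 0.0764]
 [0.4891 0.1538 0.0763]
 [0.4525 0.1562 0.0688]] [0.46877644 0.13776584 0.07236825]
(array([0.46906331, 0.140801  , 0.07703296]), np.float64(0.0010721364006207636))
```

The post centre is within about 1 mm of the TCP. The stand rim triangulates to z = 0.077, matching the 76 mm given. I'll take the same kind of hover view over the stand, so calibration errors cancel.

Request:
servo_tool:
  moves:
    - [-6,-4.5,0,4.5,0]
    - [-6,-4.5,0,4.5,0]
    - [-6,-4.5,0,4.5,0]
    - [-6,-4.5,0,4.5,0]
    - [-6,-4.5,0,4.5,0]
    - [-6,-4.5,0,4.5,0]
    - [-6,-4.5,0,4.5,0]
    - [-6,-4.5,0,4.5,0]
    - [-6,-4.5,0,4.5,0]

```text
time: 3.97
tool_pos: [0.4688, 0.1403, 0.1693]
ee_rot: [3.141, -0.001, 1.442]
wrist_force: [0.5, -0.7, -0.6]
width: 0.0943
finger_force: 0.0
```

Run:
```python
from rim import *
o=robot.get_obs();print(o['tool_pos'],o['ee_rot'],o['time'])
w=snap('wrist');cv2.imwrite('pics/w4.png',w['image']);np.savez('w4.npz',M=w['M'],E=w['E'])
p=proj(w,[*o['tool_pos'][:2],.076]);print('pred',p)
b=inner(w,p,35);print(b)
P=np.array([plane(w,*q,.076)[:2] for q in b[0]]);print(P,P.mean(0),np.linalg.norm(P-np.roll(P,-1,0),axis=1))
u,v=map(int,p);c=w['image'][v-55:v+45,u-60:u+60]
cv2.imwrite('pics/c4.png',cv2.resize(c,None,fx=6,fy=6,interpolation=cv2.INTER_NEAREST));print('origin',u-60,v-55)
```

```text
[0.46879828 0.14025843 0.1693329 ] [ 3.14090238e+00 -6.24997028e-04  1.44167682e+00] 3.9667
pred (np.float64(280.6505523570125), np.float64(208.7878702690801))
(array([[262., 212.],
       [300., 212.],
       [300., 228.],
       [262., 228.]]), np.int32(189), array([284.38095093, 224.41269684]))
[[0.45207697 0.1394823 ]
 [0.48537967 0.1351594 ]
 [0.48368594 0.12048708]
 [0.44997752 0.12486226]] [0.46778002 0.12999776] [0.0335821  0.01476976 0.03399118 0.01477001]
origin 220 153
```

View pics/c4.png

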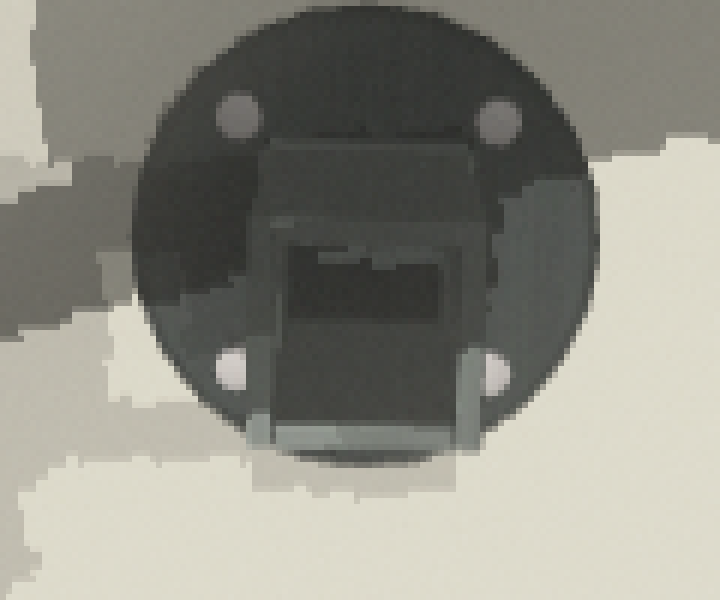

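The rim's outer edges run in the crop from about u = 247 to 484 and v = 217 to 448. That puts its centre at (280.9, 208.5), against a predicted (280.7, 208.8), so the stand is at (0.469, 0.140) with yaw of about -0.14. Moving back over the post.

Request:
servo_tool:
  moves:
    - [7.3,1.28,0.77,-4.48,0]
    - [7.3,1.28,0.77,-4.48,0]
    - [7.3,1.28,0.77,-4.48,0]
    - [7.3,1.28,0.77,-4.48,0]
    - [7.3,1.28,0.77,-4.48,0]
    - [7.3,1.28,0.77,-4.48,0]
    - [7.3,1.28,0.77,-4.48,0]
    - [7.3,1.28,0.77,-4.48,0]
    - [7.3,1.28,0.77,-4.48,0]

```text
time: 4.77
tool_pos: [0.5238, 0.3154, 0.1501]
ee_rot: [3.141, 0.0, 1.909]
wrist_force: [0.6, -0.7, -0.7]
width: 0.0943
finger_force: 0.0
```

Request:
servo_tool:
  moves:
    - [0,0,0,0,0]
    - [0,0,1,0,0]
    - [0,0,2,0,0]
    - [0,0,3,0,0]
    - [0,0,3.4,0,0]
    - [0,0,3.74,0,0]
    - [0,0,3.74,0,0]
    - [0,0,3.74,0,0]

```text
time: 5.43
tool_pos: [0.5244, 0.316, 0.0573]
ee_rot: [3.14, -0.0, 1.909]
wrist_force: [-0.3, -0.4, -0.3]
width: 0.0938
finger_force: 0.0
```

Run:
```python
from h import *
o=robot.get_obs();print(o['tool_pos'],o['ee_rot'],o['time'])
w=snap('wrist')
im=w['image'];cv2.imwrite('pics/w5.png',im)
s=snap('side');u,v=map(int,proj(s,[.524,.317,.06]))
a=cv2.resize(s['image'][v-40:v+40,u-50:u+50],(560,448),interpolation=cv2.INTER_CUBIC)
b=cv2.resize(im[100:360,180:380],None,fx=1,fy=1);z=np.zeros((448,240,3),np.uint8);z[:260,:200]=b
cv2.imwrite('pics/c5.png',np.hstack([a,z]));print(u,v)
```

```text
[0.52443507 0.31598566 0.05728546] [ 3.14019041e+00 -5.70550382e-05  1.90907042e+00] 5.4333
262 231
```

View pics/c5.png

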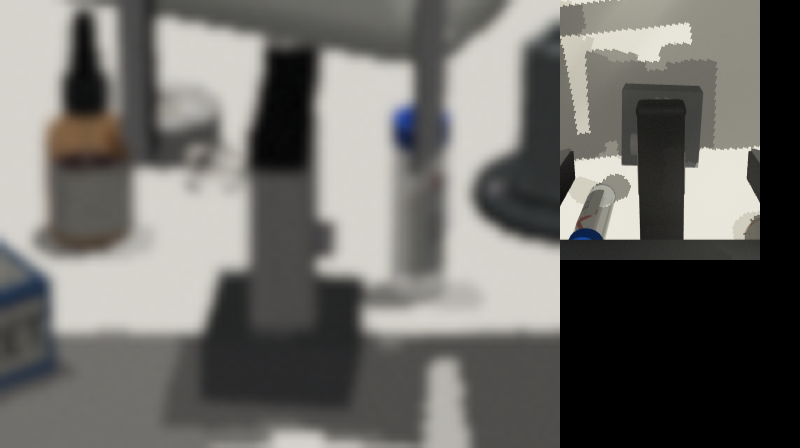

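The side crop shows the post in its block. The button is at crop (324,238), or full (269.9,233.5), with the fingertips on either side. I'll check its height.

Run:
```python
from h import *
s=snap('side')
for z in(.05,.056,.062):print(z,proj(s,[.506,.3115,z]))
print('tip',[proj(s,robot.get_obs()['tool_pos']+k*.05*np.array([.943,.334,0])) for k in(-1,1)])
```

```text
0.05 (np.float64(271.7800667564978), np.float64(236.15107429790854))
0.056 (np.float64(271.8102657989198), np.float64(233.612322396641))
0.062 (np.float64(271.84061416859686), np.float64(231.06101695650986))
tip [(np.float64(286.45667014469484), np.float64(232.82172869299063)), (np.float64(238.48870500340135), np.float64(230.98478416448262))]
```

Request:
servo_tool:
  moves:
    - [0.06,0,0,0,0]
    - [0.06,0,0,0,0]
    - [0.06,0,0,0,0]
    - [0.06,0,0,0,0]

```text
time: 5.92
tool_pos: [0.5234, 0.3176, 0.0565]
ee_rot: [3.141, 0.0, 1.91]
wrist_force: [0.8, 0.2, -0.2]
width: 0.0939
finger_force: 0.0
```

The button is at z ≈ 0.056, as expected. In that crop, though, the fingertips look higher than the TCP. I'll check the tip height numerically by comparing side views with the gripper open and part-closed.

Run:
```python
from h import *
s=snap('side');cv2.imwrite('pics/s6.png',s['image'])
g=s['image'].mean(2).astype(int)
o=robot.get_obs();print(o['tool_pos'])
for k in(-1,1):
    u,v=proj(s,o['tool_pos']+k*.054*np.array([.943,.334,0]));print(u,v)
    for r in range(int(v)-20,int(v)+6):print(r,g[r,int(u)-6:int(u)+8])
```

```text
[0.52336854 0.31756684 0.0563403 ]
288.9506074761529 234.10756077609614
214 [111  67  58  59  61  70  74  75  77  99 150 193 208 210]
215 [112  60  44  46  56  68  75  76  80 106 155 195 208 210]
216 [125  73  48  44  54  68  74  77  86 117 164 197 208 210]
217 [144  99  72  59  58  69  74  77  93 132 175 201 209 210]
218 [158 124 102  82  68  70  74  79  99 142 183 203 209 210]
219 [164 136 120  98  74  70  76  83 105 148 186 205 209 210]
220 [164 139 125 103  77  72  77  87 113 153 188 205 209 208]
221 [162 139 125 104  80  77  81  89 112 152 186 204 209 204]
222 [162 139 127 109  88  85  86  88 104 142 182 203 207 198]
223 [162 139 129 115  99  94  90  85  96 137 179 202 205 189]
224 [162 139 128 117 104  95  89  84  96 138 180 201 202 180]
225 [162 137 125 112  99  92  86  83 100 141 182 202 201 175]
226 [160 136 121 105  94  89  85  85 103 142 182 203 201 177]
227 [159 134 118 102  92  87  84  86 103 142 182 203 204 187]
228 [158 134 117 102  92  88  83  84 101 141 182 203 207 197]
229 [159 134 118 102  91  87  81  80  97 139 181 203 209 205]
230 [158 134 118 102  92  86  79  77
[... 1463 characters left out ...]
1 210 210 210 208]
227 [ 88  88  90 100 136 178 203 210 210 210 210 210 210 210]
228 [ 88  87  89 100 136 178 202 209 210 210 210 210 210 210]
229 [ 87  89  89  99 134 176 201 208 210 210 210 210 210 210]
230 [ 88  87  88  98 131 172 196 204 207 209 210 210 210 210]
231 [ 86  86  86  99 132 169 188 195 201 207 210 210 210 210]
232 [ 82  81  85 104 139 168 181 187 196 205 209 210 210 210]
233 [ 76  84 100 126 155 172 179 184 194 205 209 210 210 210]
234 [ 89 111 133 153 170 177 180 186 196 205 209 210 210 210]
235 [125 147 163 173 180 185 187 192 201 207 210 210 210 210]
236 [165 176 182 186 191 196 199 202 206 209 210 210 210 210]
237 [193 195 197 199 202 205 207 208 209 210 210 210 210 210]
```

Request:
servo_tool:
  moves:
    - [0,0,0,0,0.5]
    - [0,0,0,0,0.5]
    - [0,0,0,0,0.5]
    - [0,0,0,0,0.5]
    - [0,0,0,0,0.5]
    - [0,0,0,0,0.5]

```text
time: 6.47
tool_pos: [0.5234, 0.3175, 0.0562]
ee_rot: [-3.142, 0.0, 1.91]
wrist_force: [0.1, 0.2, -0.2]
width: 0.0572
finger_force: 0.0
```

Run:
```python
from h import *
s=snap('side');cv2.imwrite('pics/s7.png',s['image'])
o=robot.get_obs();print(o['tool_pos'],o['width'])
d=np.abs(s['image'].astype(int)-cv2.imread('pics/s6.png')).max(2)
print(proj(s,o['tool_pos']))
for r in range(205,240):print(r,''.join('#' if x>40 else '+' if x>20 else '.' for x in d[r,225:305]))
```

```text
[0.52333536 0.31746644 0.05620292] 0.05376636389623229
(np.float64(263.0164550623637), np.float64(233.1512036240779))
205 .......+########.########..........................+#######.+#######............
206 .......+########.########..........................+#######.########............
207 .......+########.########..........................+#######.########............
208 .......+########.########..........................+#######.########............
209 ........########.########..........................+#######.+######+............
210 ........+######+.########..........................+#######.+######+............
211 ........+#######.########..........................########.+######+............
212 .........+######.########..........................#######+.+######.............
213 ...........++##+.+######+..........................#######+.+#####+.............
214 .............+#+..++..+++..........................#######..+#####+.............
215 .........+....++.......++..........................#######...+####+.............
216 .........++...++.....+##+..................
[... 1292 characters left out ...]
....................
232 ................................................................................
233 ................................................................................
234 ................................................................................
235 ................................................................................
236 ................................................................................
237 ................................................................................
238 ................................................................................
239 ................................................................................
```

The tips sit about 27 mm higher than the nominal TCP while open, and they advance as the fingers close. Closing further, just clear of the button, to measure again.

Request:
servo_tool:
  moves:
    - [0,0,0,0,0.57]
    - [0,0,0,0,0.57]
    - [0,0,0,0,0.57]
    - [0,0,0,0,0.57]
    - [0,0,0,0,0.57]

```text
time: 6.93
tool_pos: [0.5234, 0.3175, 0.0562]
ee_rot: [-3.142, 0.0, 1.91]
wrist_force: [0.3, -0.1, -0.1]
width: 0.0406
finger_force: 0.0
```

Run:
```python
from h import *
s=snap('side');cv2.imwrite('pics/s8.png',s['image'])
o=robot.get_obs();print(o['tool_pos'],o['width'])
for f in('s6','s7'):
  d=np.abs(s['image'].astype(int)-cv2.imread(f'pics/{f}.png')).max(2)
  for r in range(208,236):print(r,''.join('#' if x>40 else '+' if x>20 else '.' for x in d[r,225:305]))
h=o['width']/2
for k in(-1,1):print([np.round(proj(s,o['tool_pos']+k*(h+.004)*np.array([.943,.334,0])+[0,0,z]),1).tolist() for z in(0,.01,.02,.03)])
h=.0939/2
for k in(-1,1):print([np.round(proj(s,o['tool_pos']+k*(h+.004)*np.array([.943,.334,0])+[0,0,z]),1).tolist() for z in(0,.01,.02,.03)])
```

```text
[0.52333328 0.31749684 0.05620478] 0.03997785553551042
208 .......+########.....+#######..................########.....########............
209 ........########.....+#######..................########.....+######+............
210 ........+#######.....+#######..................#######+.....+######+............
211 ........+#######.....+#######..................#######+.....+######+............
212 .........+######......#######..................#######+.....+######.............
213 ...........++###.........+###..................#######+.....+#####+.............
214 .............+#+.........+###..................#######+.....+#####+.............
215 .........+....++.........+###..................#######+......+####+.............
216 .........++...++.........+###..................#######+......+###+..............
217 .........++...++......+++####..................#######........+++...............
218 ..............+.......+++####..................#######.......+..+...............
219 ........................+####..................######+......++++++..............
220 .....................
[... 3274 characters left out ...]
...............
231 ................................................................................
232 ................................................................................
233 ................................................................................
234 ................................................................................
235 ................................................................................
[[274.5, 233.6], [274.6, 229.3], [274.7, 225.0], [274.7, 220.7]]
[[251.5, 232.7], [251.5, 228.5], [251.4, 224.2], [251.4, 219.8]]
[[287.5, 234.1], [287.6, 229.8], [287.7, 225.5], [287.9, 221.2]]
[[238.6, 232.2], [238.5, 228.0], [238.4, 223.7], [238.3, 219.4]]
```

Open or part-closed, the tips stay at v ≈ 222, so they really sit about 26 mm behind the reported TCP, and the wrist images agree. I'll pin that offset down before relying on it.

Run:
```python
from h import *
s=snap('side');o=robot.get_obs();Rt=R.from_euler('xyz',o['ee_rot']).as_matrix();h=o['width']/2
print('side u,v at tip near edge for dz:')
for k,vobs in((-1,222.5),(1,221.8)):
  for xx in(.008,-.008):
    print(k,xx,[round(proj(s,o['tool_pos']+Rt@[xx,k*(h+.004),-z])[1],1) for z in(.022,.026,.03,.034)])
w=snap('wrist');im=w['image'];cv2.imwrite('pics/w8.png',im)
T=np.array(w['T_tool_cam']);iT=np.linalg.inv(T)
def pt(p):
    c=iT@[*p,1];return np.round([w['cx']+w['fx']*c[0]/c[2],w['cy']+w['fy']*c[1]/c[2]],1).tolist()
for z in(-.02,-.024,-.028,-.032):print(z,[pt([x,k*h,z]) for k in(-1,1) for x in(.008,-.008)],'open',[pt([x,-.047,z]) for x in(.008,-.008)])
c=im[215:345,170:390];cv2.imwrite('pics/c8.png',cv2.resize(c,(792,468),interpolation=cv2.INTER_CUBIC))
```

```text
side u,v at tip near edge for dz:
-1 0.008 [np.float64(226.0), np.float64(224.2), np.float64(222.5), np.float64(220.7)]
-1 -0.008 [np.float64(222.4), np.float64(220.7), np.float64(219.0), np.float64(217.2)]
1 0.008 [np.float64(225.1), np.float64(223.3), np.float64(221.6), np.float64(219.8)]
1 -0.008 [np.float64(221.5), np.float64(219.8), np.float64(218.1), np.float64(216.4)]
-0.02 [[245.8, 242.9], [246.5, 269.0], [316.4, 242.9], [315.7, 269.1]] open [[198.2, 242.9], [199.9, 269.0]]
-0.024 [[245.1, 245.3], [245.8, 271.9], [317.1, 245.3], [316.4, 271.9]] open [[196.6, 245.3], [198.4, 271.9]]
-0.028 [[244.3, 247.7], [245.1, 274.8], [317.9, 247.8], [317.1, 274.9]] open [[195.0, 247.7], [196.7, 274.8]]
-0.032 [[243.6, 250.3], [244.4, 277.9], [318.6, 250.3], [317.8, 277.9]] open [[193.2, 250.3], [195.1, 277.9]]
```

View pics/c8.png

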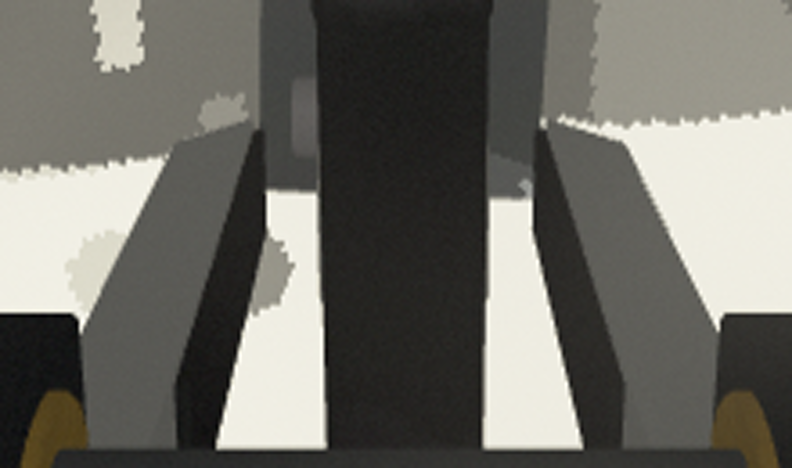

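The wrist crop puts the visible tips at (243.6,250.6) and (318.3,251.1), which corresponds to 0.031–0.032 m behind the TCP. Closing here shows what the pads really reach: if they cover the button, it goes flush.

Request:
servo_tool:
  moves:
    - [0,0,0,0,1]
    - [0,0,0,0,1]
    - [0,0,0,0,1]
    - [0,0,0,0,1]
    - [0,0,0,0,1]
    - [0,0,0,0,1]

```text
time: 7.58
tool_pos: [0.5234, 0.3175, 0.0562]
ee_rot: [3.142, 0.0, 1.91]
wrist_force: [0.1, 0.1, -0.9]
width: 0.0234
finger_force: 30.0
```

Run:
```python
from h import *
s=snap('side');cv2.imwrite('pics/s9.png',s['image'])
o=robot.get_obs();print(o['tool_pos'],o['width'],o['finger_force'],o['wrist_force'])
a=cv2.imread('pics/s8.png').mean(2).astype(int);b=s['image'].mean(2).astype(int)
for r in range(216,242,1):print(r,a[r,254:276],b[r,254:276])
```

```text
[0.52337739 0.31747763 0.05620643] 0.023547247756540993 29.984504878520966 [-0.00465505  0.42802897 -0.18981291]
216 [177 159  96  35  11   8   7   8   7   8   9  11  27  69 130 179 201 198
 163 106  76  75] [ 72  59  37  17   9   7   6   8   8   8   7   9  16  31  46  58  71  75
  80 105 154 193]
217 [170 155  94  36  12   7   8   6   6   7   7  10  28  70 130 179 202 198
 164 107  75  75] [ 72  59  38  18   9   6   8   7   7   8   7  10  20  37  50  60  69  75
  84 113 161 196]
218 [160 146  89  33   9   7   7   8   8   8   9  12  30  71 131 179 202 198
 164 107  77  78] [ 74  61  38  17   8   6   7   7   7   8   8  10  21  40  53  61  70  79
  96 132 173 200]
219 [157 140  84  33  13  11   9   8   8   8   9  14  32  74 131 180 202 198
 164 108  81  92] [ 84  63  39  20  10  10   8   9   8   9  10  13  25  43  54  62  76  94
 124 159 189 205]
220 [156 133  83  41  25  21  19  18  19  19  18  24  42  79 132 179 202 198
 165 114  96 121] [ 99  71  47  30  24  21  20  18  18  18  19  21  32  46  56  69  91 123
 158 186 202 209]
221 [150 129  92  59  46  43  39  38  38  39  38  41  54 
[... 3102 characters left out ...]
9]
238 [173 156 123  91  77  75  74  73  74  75  74  74  74  92 134 173 189 196
 200 202 203 204] [177 168 143 102  79  75  74  74  74  74  74  74  74  85 120 161 184 194
 198 201 203 205]
239 [125 114  95  80  76  74  73  73  74  75  74  74  74  85 117 151 168 174
 176 175 177 184] [130 123 108  87  77  75  74  73  74  74  74  74  74  80 104 140 163 174
 176 175 177 183]
240 [ 75  72  70  72  74  74  74  73  74  74  74  74  73  74  86 104 116 123
 125 124 126 137] [ 79  76  76  75  75  74  74  73  73  74  74  74  73  72  79  96 113 122
 124 124 126 137]
241 [48 51 60 69 74 74 73 72 74 74 74 74 71 68 62 61 64 69 69 69 71 84] [50 52 61 70 74 75 73 73 74 74 74 74 73 68 62 60 64 68 69 69 70 84]
```

The button is still proud (rows 230–236), so the pads really do end about 30 mm behind the TCP. I'll reopen, go 29 mm lower so the tips cover only the upper half of the button, and watch for contact of the body with the lips.

Request:
servo_tool:
  moves:
    - [0,0,0,0,0.4]
    - [0,0,0,0,0.4]
    - [0,0,0,0,0.4]
    - [0,0,0,0,0.4]
    - [0,0,0.4,0,0.4]
    - [0,0,0.7,0,0.4]
    - [0,0,0.9,0,0.4]
    - [0,0,1.0,0,0.4]
    - [0,0,1.1,0,0.4]
    - [0,0,1.17,0,0.4]

```text
time: 8.47
tool_pos: [0.5232, 0.3174, 0.0264]
ee_rot: [-3.141, 0.0, 1.91]
wrist_force: [0.7, 0.1, 0.1]
width: 0.0564
finger_force: 0.0
```

Request:
servo_tool:
  moves:
    - [0,0,0,0,0.4]
    - [0,0,0,0,1]
    - [0,0,0,0,1]
    - [0,0,0,0,1]
    - [0,0,0,0,1]
    - [0,0,0,0,1]
    - [0,0,0,0,1]
    - [0,0,0,0,1]
    - [0,0,0,0,1]

```text
time: 9.22
tool_pos: [0.5236, 0.3176, 0.0271]
ee_rot: [3.141, 0.0, 1.91]
wrist_force: [0.7, 0.2, -0.0]
width: 0.0239
finger_force: 30.0
```

Run:
```python
from h import *
s=snap('side');cv2.imwrite('pics/s10.png',s['image'])
o=robot.get_obs();print(o['tool_pos'],o['width'],o['finger_force'],o['wrist_force'])
b=s['image'].mean(2).astype(int)
for r in range(220,242,1):print(r,*b[r,248:282])
```

```text
[0.52354331 0.31756733 0.02710727] 0.02408717299833162 29.99877244234085 [-0.03536162  0.95857528 -0.45169612]
220 104 115 112 95 80 76 71 57 37 25 22 21 19 18 18 19 20 25 35 48 53 61 71 76 79 95 139 182 205 211 212 212 207 193
221 137 143 130 102 81 76 72 60 46 43 45 43 40 39 39 39 39 42 50 55 56 61 72 76 79 97 141 185 206 211 212 212 206 192
222 168 169 150 111 83 76 71 62 55 59 63 63 60 59 60 60 60 60 63 61 58 61 71 75 79 100 148 190 208 212 212 211 207 192
223 189 188 164 120 86 77 72 63 59 67 72 72 72 71 72 72 72 71 70 65 59 60 71 76 80 103 153 194 209 212 212 211 207 191
224 197 197 172 126 88 77 72 63 60 69 75 75 74 75 76 76 75 74 71 67 59 61 71 75 79 104 155 195 210 212 212 212 207 192
225 202 200 175 127 89 77 72 64 61 69 75 76 75 75 76 77 75 75 72 66 59 61 71 76 79 104 155 195 210 212 212 211 207 192
226 209 202 176 127 89 77 72 65 63 70 74 76 75 75 76 76 76 74 72 66 60 63 71 76 79 104 154 195 210 212 212 211 207 190
227 211 203 175 128 89 76 72 66 64 70 75 76 76 75 76 77 75 75 72 67 61 64 72 76 80 105 156 196 210 212 212 212 206 190
228 211 203 177 128 90 77 72 65 64 70 75
[... 1003 characters left out ...]
 75 76 75 74 74 84 123 169 199 209 212 212 212 212 212 212 212 211 206 186
237 212 211 209 206 204 203 202 193 163 113 82 77 74 75 75 75 75 74 75 89 131 177 202 210 211 211 211 211 212 212 212 211 205 186
238 212 209 200 187 180 179 178 170 144 104 80 76 74 74 74 76 75 75 76 88 126 169 193 202 204 203 204 206 210 210 212 211 204 185
239 211 205 185 153 133 129 129 123 109 88 77 76 74 74 75 75 75 75 74 80 105 139 162 173 176 176 179 186 195 203 209 209 203 184
240 210 199 167 117 83 76 77 76 77 76 75 76 74 73 75 76 75 74 74 73 78 93 110 120 124 124 127 138 160 184 197 199 192 176
241 208 192 150 93 57 49 50 53 63 73 75 75 75 74 74 75 75 75 73 69 62 59 62 66 68 69 71 85 117 155 172 170 164 156
```

Rows 234–237 now show a straight silhouette, so the button is flush and the tips end at mid-button. Lifting the post straight up.

Request:
servo_tool:
  moves:
    - [0,0,-0.3,0,1]
    - [0,0,-0.8,0,1]
    - [0,0,-1.4,0,1]
    - [0,0,-2,0,1]
    - [0,0,-2.6,0,1]
    - [0,0,-3.2,0,1]
    - [0,0,-3.6,0,1]
    - [0,0,-3.6,0,1]
    - [0,0,-3.6,0,1]

```text
time: 10.02
tool_pos: [0.5236, 0.3177, 0.118]
ee_rot: [3.14, -0.0, 1.91]
wrist_force: [-0.3, -1.2, -2.8]
width: 0.0239
finger_force: 30.0
```

Run:
```python
from h import *
s=snap('side');cv2.imwrite('pics/s11.png',s['image'])
o=robot.get_obs();print(o['tool_pos'],o['ee_rot'],o['width'],o['finger_force'],o['wrist_force'])
b=s['image'].mean(2).astype(int);u,v=map(int,proj(s,[*o['tool_pos'][:2],.146]));print(u,v)
for r in range(v-6,v+28,1):print(r,*b[r,u-13:u+16])
print([proj(s,[*o['tool_pos'][:2],z]) for z in(.09,.096,.104,.146)])
```

```text
[0.52300588 0.31733048 0.11664706] [-3.14078552e+00  1.79836774e-04  1.90963725e+00] 0.02422403366420217 29.998358488082886 [-0.91335827 -0.2692055  -1.55823984]
263 193
187 91 80 75 74 70 62 59 67 73 73 73 72 73 73 74 73 72 68 62 61 68 74 75 82 96 107 108 107 109
188 90 80 74 73 70 62 59 67 73 73 73 73 73 74 73 72 71 69 61 60 68 73 75 81 93 103 106 106 107
189 90 80 75 73 70 62 59 68 73 73 73 73 73 73 73 73 71 68 61 60 69 74 76 83 93 102 105 106 107
190 87 82 77 74 70 62 60 67 73 73 73 73 73 74 73 72 72 67 61 61 69 75 82 90 98 104 105 106 106
191 84 82 79 74 71 62 60 67 73 73 73 72 73 74 73 73 71 67 61 61 72 82 92 99 103 105 105 105 105
192 81 81 79 77 72 63 61 68 73 73 72 72 73 73 73 73 71 67 61 64 79 94 102 105 105 104 105 105 105
193 80 80 79 78 74 66 64 69 72 73 72 72 73 73 73 72 71 67 65 74 92 103 105 104 103 103 103 104 104
194 86 84 83 81 78 73 71 72 73 72 73 73 73 73 73 73 71 69 73 85 100 103 100 98 97 99 100 101 102
195 120 117 113 104 92 84 78 74 73 73 73 72 73 73 72 73 71 72 81 93 98 94 91 92 92 93 95 96 97
196 169 167 162 149 130 112 94 80 75 73 73 72 73 74 73 72 73 76 8
[... 2249 characters left out ...]
 144 140 135 130 126 131 150 178 198 206 207 207 208 208 207 208 207 208 207
218 128 151 165 174 187 197 202 200 194 189 187 185 182 179 177 179 186 197 205 207 208 207 207 207 208 207 208 207 207
219 138 160 172 179 184 190 199 203 205 204 203 203 202 201 200 202 203 205 207 207 207 207 207 207 208 208 207 208 207
220 143 162 174 178 177 180 192 203 207 207 207 207 207 207 206 207 207 207 207 208 208 208 207 207 207 207 208 208 207
[(np.float64(263.23930284483953), np.float64(218.62040398290708)), (np.float64(263.24858288711135), np.float64(215.99744154079968)), (np.float64(263.26102885399195), np.float64(212.47964466795645)), (np.float64(263.3277635023067), np.float64(193.61739479990413))]
```

The post is lifted with the foot at about 0.096, the button flush and no slip. Carrying it over the stand.

Request:
servo_tool:
  moves:
    - [-0.6,-0.44,0,0.5,1]
    - [-1.5,-1.1,0,1.2,1]
    - [-2.5,-1.85,0,1.9,1]
    - [-3.5,-2.6,0,2.7,1]
    - [-4.5,-3.33,0,3.5,1]
    - [-5.3,-3.92,0,4.1,1]
    - [-5.8,-4.3,0,4.5,1]
    - [-5.97,-4.42,0,4.58,1]
    - [-5.97,-4.42,0,4.58,1]
    - [-5.97,-4.42,0,4.58,1]

```text
time: 10.9
tool_pos: [0.4685, 0.1404, 0.1164]
ee_rot: [-3.141, -0.0, 1.431]
wrist_force: [-0.1, 0.8, -1.4]
width: 0.0239
finger_force: 30.0
```

Request:
servo_tool:
  moves:
    - [0,0,0,0,1]
    - [0,0,0,0,1]
    - [0,0,0,0,1]

```text
time: 11.15
tool_pos: [0.4688, 0.1408, 0.1168]
ee_rot: [-3.141, 0.0, 1.432]
wrist_force: [-0.3, 0.3, -2.3]
width: 0.0239
finger_force: 30.0
```

Run:
```python
from h import *
o=robot.get_obs();print(o['tool_pos'],o['ee_rot'],o['wrist_force'])
x=[robot.get_obs()['tool_pos'] for _ in range(5)];print(np.mean(x,0))
w=snap('wrist');im=w['image'];cv2.imwrite('pics/w12.png',im)
c=np.vstack([im[120:330,160:400]]);cv2.imwrite('pics/c12.png',cv2.resize(c,None,fx=2.8,fy=2.8,interpolation=cv2.INTER_CUBIC))
for xx in(.039,-.039):print(proj(w,np.array([*o['tool_pos'][:2],0])+R.from_euler('xyz',o['ee_rot']).as_matrix()@[xx,0,0]+[0,0,o['tool_pos'][2]-.021+.112]))
g=im.mean(2)[:,272:287].mean(1);d=np.diff(g);print([(i,round(x)) for i,x in enumerate(d) if abs(x)>10 and 100<i<340])
```

```text
[0.46883556 0.14083777 0.11678177] [-3.14121539e+00  2.32528781e-05  1.43159387e+00] [-0.33461346  0.30483333 -2.34383254]
[0.46883556 0.14083777 0.11678177]
(np.float64(280.46947203198545), np.float64(226.1222328829379))
(np.float64(280.4779243255333), np.float64(409.2517413840328))
[(110, -23), (111, -13), (158, -40), (159, -41), (185, 20), (187, -10), (208, -15), (220, -11), (339, 12)]
```

View pics/c12.png

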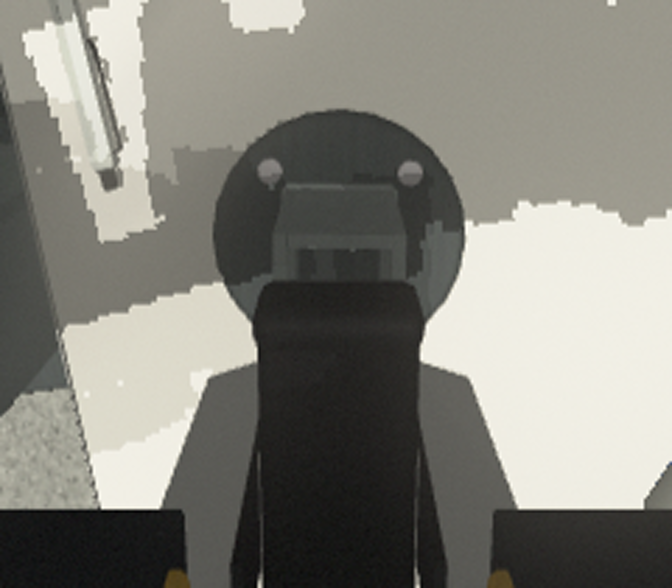

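The bar (centre u ≈ 281.4) and the tube (u ≈ 281.8) line up. I'm starting the descent slowly and watching the force.

Request:
servo_tool:
  moves:
    - [0,-0.0,0.2,0,1]
    - [0,0,0.4,0,1]
    - [0,0,0.6,0,1]
    - [0,0,0.75,0,1]
    - [0,0,0.85,0,1]
    - [0,0,0.95,0,1]
    - [0,0,1.05,0,1]
    - [0,0,1.15,0,1]
    - [0,0,1.2,0,1]
    - [0,0,1.2,0,1]

```text
time: 12.03
tool_pos: [0.4689, 0.1406, 0.0869]
ee_rot: [3.141, -0.001, 1.43]
wrist_force: [1.1, 1.9, -2.5]
width: 0.024
finger_force: 30.0
```

Request:
servo_tool:
  moves:
    - [0,0,0.1,0,1]
    - [0,0,0.2,0,1]
    - [0,0,0.3,0,1]
    - [0,0,0.4,0,1]
    - [0,0,0.4,0,1]

```text
time: 12.45
tool_pos: [0.4688, 0.1406, 0.0765]
ee_rot: [3.141, -0.001, 1.43]
wrist_force: [1.3, 3.7, -3.1]
width: 0.0237
finger_force: 30.0
```

Request:
servo_tool:
  moves:
    - [0,0,0.1,0,1]
    - [0,0,0.2,0,1]
    - [0,0,0.3,0,1]
    - [0,0,0.4,0,1]
    - [0,0,0.5,0,1]
    - [0,0,0.6,0,1]
    - [0,0,0.6,0,1]

```text
time: 13.03
tool_pos: [0.4689, 0.1406, 0.0616]
ee_rot: [3.141, -0.001, 1.43]
wrist_force: [1.5, 5.8, -0.9]
width: 0.0238
finger_force: 30.0
```

There is a growing +y wall force of about 6 N, so I'll ease the tool towards +y.

Request:
servo_tool:
  moves:
    - [0.02,0.01,0,0,1]
    - [0.04,0.01,0,0,1]
    - [0.04,0.01,0,0,1]
    - [0.04,0.01,0,0,1]

```text
time: 13.37
tool_pos: [0.4689, 0.1407, 0.0615]
ee_rot: [-3.141, 0.001, 1.43]
wrist_force: [0.8, 2.8, -2.2]
width: 0.0238
finger_force: 30.0
```

Request:
servo_tool:
  moves:
    - [0.03,0.01,0,0,1]
    - [0.03,0.01,0,0,1]
    - [0.03,0.01,0,0,1]
    - [0.03,0.01,0.1,0,1]
    - [0.03,0.01,0.2,0,1]
    - [0.03,0.01,0.2,0,1]

```text
time: 13.87
tool_pos: [0.4688, 0.1411, 0.0561]
ee_rot: [-3.14, 0.001, 1.43]
wrist_force: [-0.0, -0.7, -1.6]
width: 0.0238
finger_force: 30.0
```

Request:
servo_tool:
  moves:
    - [0,0,0.05,0,1]
    - [0,0,0.1,0,1]
    - [0,0,0.15,0,1]
    - [0,0,0.15,0,1]

```text
time: 14.2
tool_pos: [0.4693, 0.1415, 0.0529]
ee_rot: [-3.141, 0.0, 1.43]
wrist_force: [0.5, 0.1, -1.9]
width: 0.024
finger_force: 30.0
```

Request:
servo_tool:
  moves:
    - [0,0,0.04,0,1]
    - [0,0,0.08,0,1]
    - [0,0,0.1,0,1]
    - [0,0,0.1,0,1]

```text
time: 14.53
tool_pos: [0.4694, 0.1416, 0.0506]
ee_rot: [-3.141, 0.0, 1.43]
wrist_force: [0.4, 0.1, -2.1]
width: 0.0237
finger_force: 30.0
```

Run:
```python
from h import *
s=snap('side');cv2.imwrite('pics/s14.png',s['image'])
o=robot.get_obs();print(o['tool_pos'],o['wrist_force'],o['width'])
b=s['image'].mean(2).astype(int);P=o['tool_pos'].copy();P[2]=.076;u,v=map(int,proj(s,P));print(u,v)
for r in range(v-10,v+14,1):print(r,*b[r,u-16:u+20])
Rt=R.from_euler('xyz',o['ee_rot']).as_matrix()
print('rim near corners',[proj(s,P+Rt@[.0175,k*.0175,0]) for k in(-1,1)],'tip near',[proj(s,o['tool_pos']+Rt@[.008,k*.016,-.0305]) for k in(-1,1)])
```

```text
[0.46940181 0.14165053 0.05066614] [ 0.08984396 -0.72319043 -2.24144872] 0.023800181745425773
315 197
187 125 121 114 105 93 83 76 73 71 70 69 71 71 70 71 71 71 70 68 65 64 68 71 72 70 71 88 133 177 199 205 206 206 206 207 207
188 119 113 106 96 88 80 74 72 71 69 70 70 70 70 71 71 71 69 68 66 64 69 72 72 70 70 90 136 178 195 198 200 204 206 207 207
189 110 104 96 93 93 90 80 73 71 68 67 70 70 71 71 72 71 70 67 65 63 69 71 72 70 71 93 141 179 187 179 183 195 203 206 206
190 100 95 94 104 119 116 94 77 70 66 66 68 70 71 71 70 70 69 69 65 65 68 71 71 69 70 96 146 181 181 163 161 177 192 201 205
191 93 90 100 130 155 150 118 86 72 67 67 70 70 70 72 72 70 70 68 65 65 69 71 71 69 73 101 151 184 181 156 143 152 169 185 196
192 90 94 117 156 182 176 144 103 79 70 69 70 70 70 71 71 70 70 67 65 64 69 72 70 73 86 119 162 188 183 154 139 144 150 159 175
193 91 111 146 179 196 193 169 132 97 77 71 71 71 71 71 71 70 69 67 63 65 69 71 74 87 116 151 182 196 189 165 150 157 153 139 145
194 110 143 175 196 204 201 190 163 127 92 75 71 70 70 71 72 70 68 65 62 64 69 73 86 114 151 180 198 203 196 174 156
[... 1694 characters left out ...]
207 207 207 207 207 207
208 207 207 207 205 196 165 108 61 47 46 46 46 45 46 46 46 45 45 45 45 49 52 51 51 83 142 187 204 206 207 207 207 206 206 207 207
209 207 207 207 206 197 164 105 59 47 46 46 45 46 46 46 45 46 45 45 45 47 48 46 51 85 145 189 205 206 207 207 206 206 207 206 207
210 207 207 207 205 196 162 101 56 46 46 46 45 45 46 46 46 46 46 45 44 44 44 44 53 88 147 190 205 207 206 207 207 207 207 207 207
rim near corners [(np.float64(318.64022890329943), np.float64(201.6536689824235)), (np.float64(305.0043925947032), np.float64(198.24279617451722))] tip near [(np.float64(320.0169355903858), np.float64(197.9831174429362)), (np.float64(307.5802822224084), np.float64(194.92133263548843))]
```

There is still a visible gap between the tips and the rim, with about 3 mm of the button inside. Going another 2.5 mm, gently.

Request:
servo_tool:
  moves:
    - [0,0,0.03,0,1]
    - [0,0,0.06,0,1]
    - [0,0,0.09,0,1]
    - [0,0,0.1,0,1]
    - [0,0,0.1,0,1]

```text
time: 15.0
tool_pos: [0.4694, 0.1416, 0.0481]
ee_rot: [-3.141, 0.0, 1.43]
wrist_force: [-0.3, -0.2, -1.6]
width: 0.0239
finger_force: 30.0
```

Releasing.

Request:
servo_tool:
  moves:
    - [0,0,0,0,0.3]
    - [0,0,0,0,0.3]
    - [0,0,0,0,0.3]
    - [0,0,0,0,0.3]
    - [0,0,0,0,0.3]
    - [0,0,0,0,0.3]

```text
time: 15.5
tool_pos: [0.4697, 0.1417, 0.0485]
ee_rot: [3.141, -0.0, 1.43]
wrist_force: [-0.1, -0.1, -0.3]
width: 0.0603
finger_force: 0.0
```

Run:
```python
from h import *
s=snap('side');cv2.imwrite('pics/s15.png',s['image'])
o=robot.get_obs();print(o['tool_pos'],o['wrist_force'],o['width'])
b=s['image'].mean(2).astype(int);P=o['tool_pos'].copy();P[2]=.076;u,v=map(int,proj(s,P));print(u,v)
for r in range(v-26,v+6,1):print(r,*b[r,u-16:u+20])
a=cv2.imread('pics/s14.png').mean(2);d=np.abs(a-b)
for r in range(150,205):print(r,''.join('#' if x>30 else '.' for x in d[r,285:345]))
```

```text
[0.46963071 0.1416789  0.04842006] [ 0.2948652   0.83750107 -0.01722177] 0.06363956922468579
315 197
171 84 71 60 43 26 39 92 153 193 205 207 207 206 203 195 177 150 120 83 45 20 10 9 9 9 9 13 28 49 65 71 71 70 69 78 112
172 82 70 60 41 25 42 96 157 194 206 206 205 199 189 169 137 95 62 38 18 9 7 7 6 6 9 16 30 50 65 71 71 69 69 80 117
173 81 69 59 41 25 45 100 160 195 205 203 195 177 151 119 82 47 23 12 7 6 6 6 7 10 20 33 45 57 67 71 72 69 69 83 123
174 80 69 59 40 25 46 102 159 192 198 189 169 137 96 61 37 17 9 6 8 6 6 7 15 31 55 76 81 74 71 71 71 70 69 84 126
175 80 70 58 40 25 43 94 146 174 172 149 119 83 47 23 12 7 6 6 5 6 8 18 42 77 111 131 124 93 73 71 71 69 69 86 129
176 78 70 57 39 22 31 68 108 130 122 93 62 36 18 9 7 7 7 5 7 7 16 41 84 130 161 170 149 104 75 72 71 69 70 89 134
177 78 68 57 38 19 18 34 57 70 65 44 23 13 7 6 7 6 5 7 7 14 31 68 124 169 190 187 155 104 76 71 72 70 70 91 139
178 78 69 56 36 19 11 13 20 26 24 16 9 8 7 6 6 6 7 8 16 27 48 90 146 187 200 189 153 102 75 72 71 69 70 94 144
179 76 68 56 34 17 9 8 7 9 10 7 9 6 7 7 7 9 12 20 31 43 62 101 154 192 201 187 1
[... 5768 characters left out ...]
......###..###............####.########...........
195 ....................................###.########............
196 ....................................##..#######.............
197 .......................................#######..............
198 .......................................######...............
199 .......................................#####................
200 .......................................####.................
201 ............................................................
202 ............................................................
203 ............................................................
204 ............................................................
```

The post stands in the mouth with the button held inside. Raising the open fingers past the cross bar, then shutting them.

Request:
servo_tool:
  moves:
    - [0,0,-0.4,0,0.3]
    - [0,0,-1,0,0.3]
    - [0,0,-1.8,0,0.3]
    - [0,0,-2.6,0,0.3]
    - [0,0,-3.2,0,0.3]
    - [0,0,-3.5,0,0.3]
    - [0,0,-3.5,0,0.3]
    - [0,0,-3.5,0,0.3]

```text
time: 16.22
tool_pos: [0.4696, 0.1417, 0.1359]
ee_rot: [3.141, -0.0, 1.43]
wrist_force: [-0.1, -0.2, -0.1]
width: 0.0656
finger_force: 0.0
```

Request:
servo_tool:
  moves:
    - [0,0,0,0,1]
    - [0,0,0,0,1]
    - [0,0,0,0,1]
    - [0,0,0,0,1]
    - [0,0,0,0,1]
    - [0,0,0,0,1]
    - [0,0,0,0,1]
    - [0,0,0,0,1]
    - [0,0,0,0,1]
    - [0,0,0,0,1]

```text
time: 17.05
tool_pos: [0.4695, 0.1417, 0.1358]
ee_rot: [3.141, 0.0, 1.43]
wrist_force: [-1.0, 0.2, -0.5]
width: 0.0027
finger_force: 0.0
```

Run:
```python
from h import *
s=snap('side');cv2.imwrite('pics/s16.png',s['image'])
o=robot.get_obs();print(o['tool_pos'],o['wrist_force'],o['width'],o['time'])
b=s['image'].mean(2).astype(int)
# dark (bar) column profile and outline
for r in range(150,204):
    row=b[r,285:350];print(r,''.join('#' if x<30 else '+' if x<110 else '.' for x in row))
for z in(.105,.112):print('top at foot .027',proj(s,[.4694,.1416,.027+z]),'z foot .008',proj(s,[.4694,.1416,.008+z]))
w=snap('wrist');cv2.imwrite('pics/w16.png',w['image']);g=w['image'].mean(2)[:,274:287].mean(1)
print([(i,round(x)) for i,x in enumerate(np.diff(g)) if abs(x)>10])
```

```text
[0.4695004  0.14166716 0.13577222] [-0.18193226  0.84622382  0.54561107] 0.0011311770045306386 17.1
150 +###+++++++++++++++++++++++++++++++++++++........................
151 ++++++++++++++++++++++++++++++++++++++++.........................
152 +++++++++++++++++++++++++++++++++++++++..........................
153 +++++++++++++++++++++++++++++++++++++++................++++++....
154 +++++++++++++++++++++++++++++++++++++++..........++++++++++++++++
155 +++++++++++++++++++++++++++++++++++++++........++++++++++++++++++
156 ++++++++++++++++++++++++++++++++++++++.........++++++++++++++++++
157 +++++++++++++++++++++.....+++++++++++..........++++++++++++++++++
158 +++++++++++++++++++........+++++++++............+++++++++++++++++
159 ++++++++++++++++++..........+++++++.........++...++++++++++++++++
160 +++++++++++++++++...........+++++...........++++++..+++.....+++++
161 +++++++++++++++.............................++++++++++.......++++
162 ++++++++++++++..............................+++++++++++++..++++++
163 +++++++++++++..............................++++++++++++++++++++++
164 ++++++++++++....
[... 2619 characters left out ...]
....................
202 .....................++++++++++++++++++..........................
203 ....................+++++++++++++++++++............+.............
top at foot .027 (np.float64(316.40929481136914), np.float64(174.73879828993)) z foot .008 (np.float64(316.0050034190431), np.float64(182.49276579486485))
top at foot .027 (np.float64(316.55970740838296), np.float64(171.85401169363868)) z foot .008 (np.float64(316.15328239848407), np.float64(179.64890018190886))
[(57, -12), (58, -14), (61, -23), (93, 11), (94, 19), (107, -23), (157, -45), (158, -32), (303, 12), (304, 14), (322, -12), (326, 10), (327, 13), (339, -20), (376, 11), (377, 60), (378, 63), (394, 16), (413, -24), (414, -57)]
```

The post is still raised (bar top at v ≈ 174, foot at about 0.027) and the shut fingertips are above its centre. Lowering to contact.

Request:
servo_tool:
  moves:
    - [0,0,0.3,0,1]
    - [0,0,0.6,0,1]
    - [0,0,0.9,0,1]
    - [0,0,1.1,0,1]
    - [0,0,1.2,0,1]
    - [0,0,1.25,0,1]
    - [0,0,1.25,0,1]

```text
time: 17.73
tool_pos: [0.4692, 0.1416, 0.104]
ee_rot: [-3.141, 0.0, 1.43]
wrist_force: [0.3, -0.7, -0.1]
width: 0.0
finger_force: 0.0
```

Request:
servo_tool:
  moves:
    - [0,0,0.05,0,1]
    - [0,0,0.1,0,1]
    - [0,0,0.15,0,1]
    - [0,0,0.2,0,1]
    - [0,0,0.2,0,1]

```text
time: 18.15
tool_pos: [0.4698, 0.1417, 0.0999]
ee_rot: [3.141, -0.0, 1.43]
wrist_force: [0.3, 0.8, 2.2]
width: 0.0005
finger_force: 0.8
```

Request:
servo_tool:
  moves:
    - [0,0,0.05,0,1]
    - [0,0,0.1,0,1]
    - [0,0,0.15,0,1]
    - [0,0,0.2,0,1]
    - [0,0,0.2,0,1]

```text
time: 18.57
tool_pos: [0.4694, 0.1416, 0.0941]
ee_rot: [-3.141, 0.0, 1.43]
wrist_force: [0.4, 0.4, 1.0]
width: 0.0003
finger_force: 0.4
```

Request:
servo_tool:
  moves:
    - [0,0,0.05,0,1]
    - [0,0,0.1,0,1]
    - [0,0,0.15,0,1]
    - [0,0,0.15,0,1]

```text
time: 18.9
tool_pos: [0.4694, 0.1416, 0.0903]
ee_rot: [-3.141, 0.0, 1.43]
wrist_force: [0.7, 0.3, 0.8]
width: 0.0005
finger_force: 0.3
```

Request:
servo_tool:
  moves:
    - [0,0,0.05,0,1]
    - [0,0,0.1,0,1]
    - [0,0,0.15,0,1]
    - [0,0,0.15,0,1]

```text
time: 19.23
tool_pos: [0.4694, 0.1416, 0.0866]
ee_rot: [-3.141, 0.0, 1.43]
wrist_force: [0.2, 0.1, 0.7]
width: 0.0005
finger_force: 0.3
```

Request:
servo_tool:
  moves:
    - [0,0,0.03,0,1]
    - [0,0,0.06,0,1]
    - [0,0,0.08,0,1]
    - [0,0,0.08,0,1]

```text
time: 19.57
tool_pos: [0.4691, 0.1415, 0.0844]
ee_rot: [-3.141, 0.001, 1.43]
wrist_force: [0.1, -0.7, -0.4]
width: 0.0006
finger_force: 0.0
```

Request:
servo_tool:
  moves:
    - [0,0,0.02,0,1]
    - [0,0,0.04,0,1]
    - [0,0,0.04,0,1]

```text
time: 19.82
tool_pos: [0.4693, 0.1416, 0.0836]
ee_rot: [-3.141, 0.0, 1.43]
wrist_force: [0.6, 0.1, -0.2]
width: 0.0008
finger_force: 0.0
```

Request:
servo_tool:
  moves:
    - [0,0,0.02,0,1]
    - [0,0,0.04,0,1]
    - [0,0,0.04,0,1]

```text
time: 20.07
tool_pos: [0.4694, 0.1416, 0.0829]
ee_rot: [-3.142, 0.0, 1.43]
wrist_force: [0.5, -0.4, 0.6]
width: 0.0004
finger_force: 0.0
```

Request:
servo_tool:
  moves:
    - [0,0,0.02,0,1]
    - [0,0,0.04,0,1]
    - [0,0,0.04,0,1]

```text
time: 20.32
tool_pos: [0.47, 0.1418, 0.0827]
ee_rot: [3.14, -0.0, 1.43]
wrist_force: [0.2, 0.6, 3.2]
width: 0.0007
finger_force: 1.8
```

Request:
servo_tool:
  moves:
    - [0,0,0.02,0,1]
    - [0,0,0.03,0,1]
    - [0,0,0.03,0,1]

```text
time: 20.57
tool_pos: [0.4705, 0.1418, 0.0827]
ee_rot: [3.139, -0.001, 1.43]
wrist_force: [0.5, -0.4, 5.5]
width: 0.0004
finger_force: 3.0
```

The post is on the hard stop, and stiffness is about 3 N/mm. Ramping up towards 17 N.

Request:
servo_tool:
  moves:
    - [0,0,0.03,0,1]
    - [0,0,0.06,0,1]
    - [0,0,0.09,0,1]
    - [0,0,0.1,0,1]
    - [0,0,0.1,0,1]

```text
time: 20.98
tool_pos: [0.4723, 0.1421, 0.0827]
ee_rot: [3.134, -0.002, 1.43]
wrist_force: [0.2, -0.7, 12.4]
width: 0.0002
finger_force: 6.3
```

Request:
servo_tool:
  moves:
    - [0,0,0.03,0,1]
    - [0,0,0.05,0,1]
    - [0,0,0.07,0,1]
    - [0,0,0.07,0,1]

```text
time: 21.32
tool_pos: [0.4734, 0.1422, 0.0827]
ee_rot: [3.131, -0.003, 1.43]
wrist_force: [-0.8, -0.0, 17.6]
width: 0.0004
finger_force: 8.6
```

Request:
servo_tool:
  moves:
    - [0,0,0,0,1]
    - [0,0,0,0,1]
    - [0,0,0,0,1]
    - [0,0,0,0,1]
    - [0,0,0,0,1]

```text
time: 21.73
tool_pos: [0.4734, 0.1422, 0.0826]
ee_rot: [3.131, -0.003, 1.43]
wrist_force: [-0.1, -0.8, 17.9]
width: 0.001
finger_force: 8.6
```

Request:
servo_tool:
  moves:
    - [0,0,0,0,1]
    - [0,0,0,0,1]
    - [0,0,0,0,1]
    - [0,0,0,0,1]
    - [0,0,0,0,1]
    - [0,0,0,0,1]
    - [0,0,0,0,1]
    - [0,0,0,0,1]
    - [0,0,0,0,1]
    - [0,0,0,0,1]

```text
time: 22.57
tool_pos: [0.4734, 0.1422, 0.0826]
ee_rot: [3.131, -0.003, 1.43]
wrist_force: [-1.4, 0.3, 16.7]
width: 0.0007
finger_force: 8.6
```

About 17.5 N held for 1.25 s. Easing off, retreating up, and checking the seat and button in the side view.

Request:
servo_tool:
  moves:
    - [0,0,-0.08,0,1]
    - [0,0,-0.16,0,1]
    - [0,0,-0.24,0,1]
    - [0,0,-0.4,0,1]
    - [0,0,-0.9,0,1]
    - [0,0,-1.6,0,1]
    - [0,0,-2.4,0,1]
    - [0,0,-3.2,0,1]
    - [0,0,-3.6,0,1]
    - [0,0,-3.6,0,1]

```text
time: 23.4
tool_pos: [0.4708, 0.1419, 0.1693]
ee_rot: [3.137, -0.001, 1.43]
wrist_force: [0.1, -0.1, -0.5]
width: 0.0004
finger_force: 0.0
```

Run:
```python
from h import *
s=snap('side');cv2.imwrite('pics/s20.png',s['image'])
o=robot.get_obs();print(o['tool_pos'],o['wrist_force'],o['time'])
b=s['image'].mean(2).astype(int)
for r in range(164,222):
    row=b[r,290:345];print(r,''.join('#' if x<30 else '+' if x<110 else '.' for x in row))
a=cv2.imread('pics/s16.png').mean(2).astype(int)
print('window side before/after');P=[.4694-.0175,.1405+.0025,.058]
u,v=map(int,proj(s,P));print(u,v,proj(s,[.4694-.019,.143,.058]))
for r in range(v-8,v+9):print(r,a[r,u-8:u+9],b[r,u-8:u+9])
print('bar top z .113/.120',proj(s,[.4694,.1405,.113]),[proj(s,np.array([.4694,.1405,.12])+k*.039*np.array([.14,.99,0])) for k in(-1,1)])
```

```text
[0.46997163 0.14174804 0.1674724 ] [-0.34578441 -0.89851727 -0.98162071] 23.45
164 +++++++...............................+++++++++++++++++
165 ++++++.................................++++++++++++++++
166 ##+++...................................+++++++++++++++
167 ##++.......................................++++++++++++
168 ##++..........................................+++++++++
169 #+++..............................................+++++
170 +++....................................................
171 ++.....................................................
172 .......................................................
173 .......................................................
174 .......................................................
175 ..............................++++.....................
176 ..............................+++++++..................
177 .............................++#####++.................
178 .............................++#####++.................
179 ...........................+++######++.................
180 ..........................++########++.................
1
[... 4519 characters left out ...]
  44  43  42  44  45  54  89 146 187 202 204 203 204]
211 [ 46  46  46  45  44  42  43  42  43  54  92 149 189 203 204 205 205] [ 45  45  45  45  44  43  42  42  43  54  91 147 188 201 203 203 204]
212 [ 46  46  45  45  44  42  42  42  43  54  92 149 190 204 205 205 205] [ 45  45  45  45  44  43  42  42  43  54  92 148 188 201 204 203 204]
213 [ 46  45  45  44  44  43  41  41  44  54  93 150 190 203 205 205 206] [ 45  45  45  44  43  42  43  42  43  54  92 149 188 201 203 203 203]
bar top z .113/.120 (np.float64(316.1589964692194), np.float64(182.32455692368976)) [(np.float64(323.79766722086106), np.float64(174.16440733941147)), (np.float64(308.4155307369003), np.float64(185.0859575382466))]
```

The bar top is at v ≈ 182, matching the fully seated height. The window region has brightened (50 to 59) where the popped-out button shows, and the arm is clear. Handing in.

```bash
python3 -c "
from bench import robot
print(robot.close_job())"
```

```text
the job is handed in; nothing more can be done
None
```

The post is seated in the stand with the button apparently out through the window (the side view shows a faint brightening there), after a push of about 17.5 N held for over a second; the arm is clear and the job was handed in at about 23.5 s, though no verdict was returned.

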